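# Register a bar blank in the corner of a fixture and clamp it

### The arm

A 7-joint arm with a two-finger parallel gripper is mounted at the origin on the work surface. World frame = base frame: x ahead of the robot, y to its left, z up, the work surface at z = 0. Lengths are in m, angles in rad, forces in N, time in s.
With the tool pointing down it reaches from about 0.4 to 0.85 m from the base axis. Payload 10.4 kg.
Tool frame: the origin (TCP) lies between the finger pads; the fingertips stand manip.tip_extent ahead of it and the grasp point (between the pads) lies 6 mm ahead of it (manip.tip_extent is the distance from the TCP to the fingertips, in m); z points along the fingers, y is the line along which they close (so a half turn about z gives the same grasp; the last joint's range is limited). The gripper opens to 85 mm and grips with 20 to 120 N. Pads are 22 mm wide; open, the fingers measure 114 mm over their backs; the gripper's body (76 mm by 85 mm) begins 54 mm behind the grasp point. The pads swing forward as they close: fully open they stand 13 mm farther back than shut.
Start: joints at [1.31, 0.332, -0.065, 1.46, 0.022, 1.35, -0.088], TCP at [0.147, -0.607, 0.256] pointing down, gripper open.
Joint ranges: [-2.6, 2.6], [-0.5, 2.12], [-1.47, 1.34], [0.16, 2.42], [-1.27, 4.41], [0.06, 2.06], [-2.6, 2.6]. Speed limits (rad/s): [2.22, 2.22, 2.79, 2.79, 3.14, 3.14, 3.14].

### API

Orientations are given as a unit quaternion [x, y, z, w].
In Python, from workcell import get_obs, optics, workorder, manip gives the robot as it stands.
- The arm moves only by the tool jog_arm, never from a script. Its argument "increments" is a list of rows, each a list of 7 numbers: the shift along the tool's x, y, z in m, then the turn, a rotation vector about the tool's x, y, z in rad, then the opening, from -1 (shut) to 1 (fully open). A call has 1 to 5 rows; each row is the pose to reach, as a shift and turn from the pose commanded when the call began, along the tool's axes at that moment; what a row does not reach only later rows make up. A row lasts 1/12 s, in which the tool goes at most 41.7 mm and 7.16 degrees, less where a joint would pass 70% of its speed; a pose out of reach is approached as far as the arm can. A call with a gripper value outside its range is refused whole. The fingers move at their own pace and stop on an object; "grip_force" is the grip in N (left out, the last holds). Time passes only in rows, so rows that repeat a pose let the fingers close. It gives the time, the measured TCP pose, the force, the opening and the grip force at its end, in the units of the state.
- get_obs(): the state, without advancing time (a new reading comes with each control period).
- optics.camera(name): name is "scene" or "top" or "wrist"; returns a dict with "color" (480x640x3 uint8, red, green, blue), "depth" (480x640 float32, m along the optical axis (not along the pixel's ray), 0 where there is no reading), "K" (3x3 intrinsics, pixels), "R" (3x3) and "t" (3): a world point X has camera coordinates R X + t. Camera axes: x right, y down, z forward; pixel columns grow to the right and rows downward; lengths in m; the calibration is good to about 2 mm. A picture is of the moment at which its call begins.
- workorder.hand_in(): hands the job in; it is judged then, once.
The state is a dict: "clock": time; "joint_pos": joint angles; "joint_velocities": joint speeds; "tau": joint torques, N m; "position": TCP position; "ee_rot": TCP orientation; "ft_force": force on the tool from outside, world axes, zero at the start; "torque": the same for the moment, N m; "grip_width": opening from 0.0 (shut) to 1.0 (fully open); "grasp_force": force on a finger pad.
Only numpy, scipy, OpenCV 4.12 (cv2) and the standard library are available. Lean on these libraries where they do the work, as an engineer would, in place of code of your own. Each camera call takes 0.05 s, during which the arm holds its last target. There are 200 camera calls.

### The job

Lay the steel bar flat on the blue fixture plate (set it down, do not drop it) and, with the clamp still open, push it snugly against both aluminium stops, its long edge along the back rail and its end against the end stop. Then swing the red-knobbed clamp arm all the way down so that its pad presses on the bar, without shifting the bar off the stops. Leave the brass bar and everything else where it lies.

Things in the scene. Friction and masses are not known exactly. Their poses are not given: they have to be found in the camera images.
- steel_bar: Bright grey steel bar blank, 36 (x) x 150 (y) x 12 (z) mm, about 0.5 kg, two black dots on top; the same either way round. Origin: centre of its underside; y along its length, z up. It starts lying flat on the bench.
- brass_bar: Yellow brass bar blank of the same size, not to be moved. Origin: centre of its underside, y along its length.
- fixture: Fixed fixture: blue base plate, 170 (x: -70 to +100) x 230 (y: -120 to +110) x 20 mm high; origin on its underside, z up, x from the robot's side to the rail. On it stand two aluminium stops (see rail and end_stop) and, behind the rail, the clamp's two grey hinge cheeks (x 72 to 98, y -14 to +34, up to 60 mm above the bench).
- rail (a point): Middle of the back rail's stop face, at its top edge, 34 mm above the bench (14 above the plate). The aluminium rail is 130 mm long (along the fixture's y) and 15 mm thick; the face looks to the fixture's -x.
- end_stop (a point): Middle of the end stop's stop face, at its top edge, 34 mm above the bench. The aluminium stop is 50 mm long (along the fixture's x) and 15 mm thick; the face looks to the fixture's -y.
- nest (a point): Point on the fixture plate's top face (20 mm above the bench) where the centre of the bar's underside lies when the bar touches both stops. Axes as the fixture's: the bar lies with its length along y, the rail is to +x (face 18 mm from here), the end stop to +y (face 75 mm from here).
- clamp (a joint): Angle of the clamp arm in rad. 0: arm level, pointing from the hinge to the fixture's -x over the bar, pad resting on a 12 mm bar lying in the nest; pi/2: upright; starts at 1.7 to 2.0, leaning back behind the rail. Stiff hinge: it stays where it is left, about 1.5 N at the knob moves it.
- clamp_hinge (a point): Hinge axis of the clamp arm (along the fixture's y), 48 mm beyond the nest in fixture x, 30 mm above the plate's top. The steel arm is 100 mm long, 16 mm wide and 14 mm thick, centred on the hinge line; its black rubber pad (20 mm across) is 48 mm from the hinge and reaches 18 mm below the arm's centre line.
- clamp_knob (a point): Centre of the red ball knob, 28 mm across, at the end of the clamp arm, 100 mm from the hinge. Moves with the arm.
- mallet: Mallet with yellow faces and a wooden handle, 230 mm long, 42 mm high, lying on the bench (bystander). Origin: on the bench under its handle.
- brush: Bench brush lying on the bench (bystander).
- screwdriver: Screwdriver lying on the bench (bystander).
- oil_bottle: White bottle with a red cap, 60 mm across, 150 mm high (bystander). Origin: centre of its underside.
- tin: Yellow tin, 60 mm across, 45 mm high (bystander). Origin: centre of its underside.
- ring_blank: Steel ring blank, 56 mm across, 18 mm high (bystander). Origin: centre of its underside.
Mind the look-alikes: they are no part of the job. There is more than one size of the steel_bar; the one meant has the size given above.

How it is judged:
By the outcome, as a careful person would: the job done as asked, in the order asked, and still so for the second after the job is handed in, with the robot touching nothing.
It also fails if it takes over 72 s, if anything falls off the work surface, if the arm or the gripper's body presses on something with over 40 N, if the wrist force passes 120 N, or if a joint passes its speed limit or range.

## Working session

There is one attempt and no reset: what is moved stays moved. The work goes in short steps, Python scripts to look and compute and a tool call to move; the robot and the scene stay as the last step left them, time stands still between calls to the robot, and variables do not carry over. Pictures are saved under pics/ and viewed, at most 10 in all, crops included, and the job is handed in when it is done.

Besides the shell and the picture viewer there is one more tool, called after "Emit:" as name(argument=value, ...) on one line, values as JSON. jog_arm: Moves the arm, as the interface text tells. Its arguments: {"type":"object","properties":{"increments":{"type":"array"},"grip_force":{"type":"number"}},"required":["increments"]}

```bash
mkdir -p pics; python3 - <<'E'
from workcell import get_obs, optics, workorder, manip
import cv2,numpy as np
o=get_obs();print({k:np.round(v,3).tolist() for k,v in o.items()},manip.tip_extent)
for n in ["scene","top"]:
    c=optics.camera(n);np.savez(f"{n}0.npz",**c);cv2.imwrite(f"pics/{n}0.png",c["color"][:,:,::-1])
    print(n,c["K"].round(1).tolist(),c["R"].round(4).tolist(),c["t"].round(3).tolist())
E
```

```text
{'clock': 0.0, 'joint_pos': [1.31, 0.333, -0.065, 1.461, 0.022, 1.35, -0.089], 'joint_velocities': [-0.001, 0.002, -0.001, -0.0, 0.001, -0.0, -0.001], 'tau': [0.0, -62.545, 0.049, -39.162, 0.016, 0.01, 0.0], 'position': [0.147, -0.607, 0.256], 'ee_rot': [0.993, 0.119, -0.0, -0.001], 'ft_force': [0.193, 0.225, -0.35], 'torque': [0.042, -0.021, -0.01], 'grasp_force': 0.0, 'grip_width': 0.996} 0.025
scene [[465.7, 0.0, 319.9], [0.0, 465.7, 235.5], [0.0, 0.0, 1.0]] [[0.0323, 0.9995, -0.0053], [0.6529, -0.0252, -0.757], [-0.7568, 0.021, -0.6534]] [0.02, -0.285, 1.74]
top [[562.8, 0.0, 324.6], [0.0, 562.8, 234.8], [0.0, 0.0, 1.0]] [[-0.0112, -0.9997, -0.0219], [-0.99, 0.0142, -0.1402], [0.1404, 0.0201, -0.9899]] [0.002, 0.513, 1.253]
```

View pics/scene0.png

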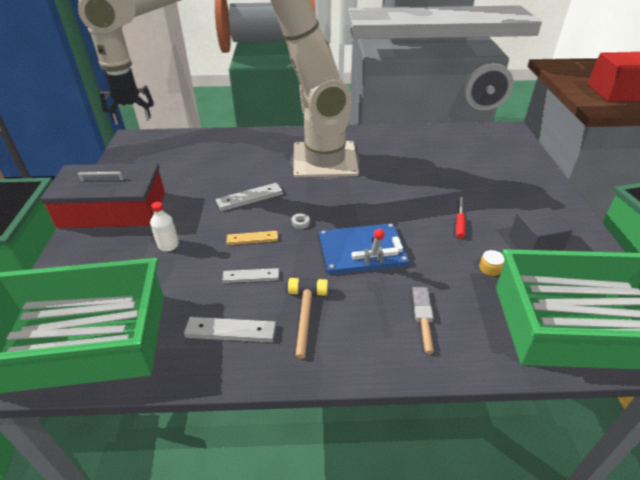

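View pics/top0.png

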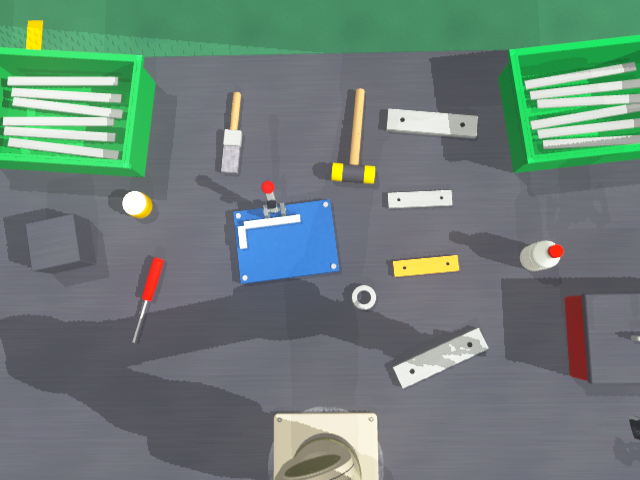

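The scene shows four flat bars. In the top view, the medium grey bar at about (420,199) matches the brass bar's size. The fixture is around (287,240), with the rail at (272,221), the end stop at (242,237) and the knob at (268,187). Next I'll measure them.

```bash
cat > h.py <<'E'
import numpy as np,cv2
def load(n): return dict(np.load(f"{n}.npz"))
def ray(c,uv,z):
    uv=np.atleast_2d(uv).astype(float); d=(np.c_[uv,np.ones(len(uv))]@np.linalg.inv(c["K"]).T)@c["R"]
    o=-c["R"].T@c["t"]; return o+d*((z-o[2])/d[:,2])[:,None]
def proj(c,P):
    q=(np.atleast_2d(P)@c["R"].T+c["t"])@c["K"].T; return q[:,:2]/q[:,2:]
def rect(c,mask,z,box=None):
    m=mask.astype(np.uint8)*255
    if box: b=np.zeros_like(m);x0,y0,x1,y1=box;b[y0:y1,x0:x1]=1;m=m*b
    cs,_=cv2.findContours(m,cv2.RETR_EXTERNAL,cv2.CHAIN_APPROX_NONE)
    k=max(cs,key=cv2.contourArea)[:,0]
    P=ray(c,k,z)[:,:2]
    (cx,cy),(w,h),a=cv2.minAreaRect((P*1000).astype(np.float32))
    a=np.radians(a)
    if w>h: d=np.array([np.cos(a),np.sin(a)])
    else: d=np.array([-np.sin(a),np.cos(a)])
    return np.array([cx,cy]),max(w,h),min(w,h),d,k
E
python3 - <<'E'
from h import *
for n,boxes in [("top0",dict(bar=(375,180,465,218),brass=(380,245,470,285),rail=(225,205,305,252),plate=(220,190,350,295))),("scene0",dict(bar=(210,262,290,288),brass=(215,225,290,250),plate=(305,215,420,280)))]:
    c=load(n);hsv=cv2.cvtColor(c["color"],cv2.COLOR_RGB2HSV);h,s,v=[hsv[...,i] for i in range(3)]
    gray=(s<50)&(v>150); yel=(h>15)&(h<35)&(s>100)&(v>120); blue=(h>100)&(h<125)&(s>120)&(v>90)
    for k,b in boxes.items():
        m,z={"bar":(gray,.012),"brass":(yel,.012),"rail":(gray,.034),"plate":(blue,.02)}[k]
        ce,L,W,d,_=rect(c,m,z,b);print(n,k,ce.round(1),round(L,1),round(W,1),d.round(3),np.degrees(np.arctan2(d[1],d[0])).round(1))
    red=((h<6)|(h>174))&(s>150)&(v>90); 
    b=(255,175,285,200) if n=="top0" else (365,222,392,248)
    ys,xs=np.nonzero(red[b[1]:b[3],b[0]:b[2]]);print("knob px",xs.mean()+b[0],ys.mean()+b[1],len(xs))
c=load("top0");im=c["color"][170:295,220:350,::-1];cv2.imwrite("pics/fix.png",cv2.resize(im,None,fx=4.6,fy=4.6,interpolation=cv2.INTER_CUBIC))
E
```

```text
top0 bar [ 598.8 -228.1] 149.9 37.7 [-0.03  1.  ] 91.7
top0 brass [ 441.3 -236. ] 150.6 37.8 [-0.082  0.997] 94.7
top0 rail [546.3 133.4] 154.9 69.0 [-0.433  0.901] 115.7
top0 plate [502.4  87.1] 229.5 171.2 [-0.117  0.993] 96.7
knob px 267.3333333333333 186.5793650793651 126
scene0 bar [ 602.4 -229.1] 150.6 37.1 [-0.033  0.999] 91.9
scene0 brass [ 450.  -237.3] 151.2 48.0 [-0.086  0.996] 94.9
scene0 plate [513.5  85.4] 232.3 186.5 [-0.12   0.993] 96.9
knob px 378.8333333333333 233.73611111111111 72
```

View pics/fix.png

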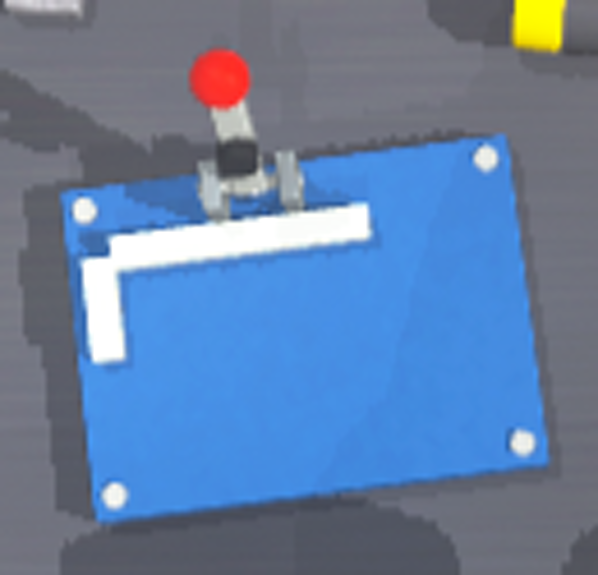

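The crop shows the rail running from (110,250) to (370,220), the end stop at (105,310), the hinge cheeks behind the rail and the knob leaning back at (220,78). I'll get the stop faces in fixture coordinates.

```bash
python3 - <<'E'
from h import *
c=load("top0");a=np.radians(6.75);ex=np.array([np.cos(a),np.sin(a)]);ey=np.array([-ex[1],ex[0]])
C=np.array([502.4,87.1]);O=C-15*ex+5*ey
print("O",O)
def rec(z):
    # map local mm grid: x -80..110, y -130..120 (0.5mm)
    X,Y=np.meshgrid(np.arange(-80,110,.5),np.arange(-130,120,.5),indexing="ij")
    P=np.stack([O[0]+X*ex[0]+Y*ey[0],O[1]+X*ex[1]+Y*ey[1],0*X+z*1000],-1).reshape(-1,3)/1000
    uv=proj(c,P).reshape(*X.shape,2).astype(np.float32)
    return cv2.remap(c["color"],uv[...,0],uv[...,1],cv2.INTER_LINEAR)
for z in (.02,.034):
    r=rec(z)[...,0].astype(float) # red channel: white vs blue
    xs=np.arange(-80,110,.5);ys=np.arange(-130,120,.5)
    for y0 in (-15,20,55):
        p=r[:,(ys>y0-8)&(ys<y0+8)].mean(1);s=(xs>30)&(xs<85);print(z,"x-profile y",y0,[(x,int(v)) for x,v in zip(xs[s],p[s])][::4] if y0==20 and z==.02 else "", [x for x,u,v in zip(xs[1:],p,p[1:]) if (u<150)!=(v<150)])
    for x0 in (25,40):
        p=r[(xs>x0-4)&(xs<x0+4)].mean(0);print(z,"y-profile x",x0,[y for y,u,v in zip(ys[1:],p,p[1:]) if (u<150)!=(v<150)])
    p=r[(xs>60)&(xs<66)].mean(0);print("rail ends",[y for y,u,v in zip(ys[1:],p,p[1:]) if (u<150)!=(v<150)])
    p=r[:,(ys>78+8)&(ys<78+18)].mean(1);print("stop ends",[y for y,u,v in zip(xs[1:],p,p[1:]) if (u<150)!=(v<150)])
# plate outline edges
r=cv2.cvtColor(rec(.02),cv2.COLOR_RGB2HSV)[...,1].astype(float)
for y0 in (-100,-60,50,100):
    p=r[:,(ys>y0-4)&(ys<y0+4)].mean(1);print("plate x",y0,[x for x,u,v in zip(xs[1:],p,p[1:]) if (u<110)!=(v<110)])
for x0 in (-50,0,40):
    p=r[(xs>x0-4)&(xs<x0+4)].mean(0);print("plate y",x0,[x for x,u,v in zip(ys[1:],p,p[1:]) if (u<110)!=(v<110)])
# depth based rail check
d=c["depth"];o=-c["R"].T@c["t"]
vs,us=np.mgrid[195:260,225:310];dd=d[195:260,225:310]
rays=np.stack([us,vs,np.ones_like(us)],-1)@np.linalg.inv(c["K"]).T
W=((rays*dd[...,None])-c["t"])@c["R"]
L=np.stack([(W[...,0]*1000-O[0])*ex[0]+(W[...,1]*1000-O[1])*ex[1],(W[...,0]*1000-O[0])*ey[0]+(W[...,1]*1000-O[1])*ey[1],W[...,2]*1000],-1).reshape(-1,3)
m=(L[:,2]>29)&(L[:,2]<39)
for nm,s in (("rail",m&(L[:,1]<50)&(L[:,1]>-50)&(L[:,0]<80)),("stop",m&(L[:,0]>15)&(L[:,0]<45)&(L[:,1]>50))): print(nm,s.sum(),np.percentile(L[s],[2,50,98],axis=0).round(1).tolist())
k=load("scene0");A=[]; B=[]
for cc,uv in ((c,(267.3,186.6)),(k,(378.8,233.7))):
    o=-cc["R"].T@cc["t"];d=ray(cc,uv,0)[0]-o;d/=np.linalg.norm(d);M=np.eye(3)-np.outer(d,d);A.append(M);B.append(M@o)
K=np.linalg.solve(sum(A),sum(B))*1000;print("knob",K,"local",(K[:2]-O)@ex,(K[:2]-O)@ey)
E
```

```text
O [486.91628616  90.30228132]
0.02 x-profile y -15  [np.float64(56.0), np.float64(74.5)]
0.02 x-profile y 20 [(np.float64(30.5), 73), (np.float64(32.5), 73), (np.float64(34.5), 73), (np.float64(36.5), 74), (np.float64(38.5), 74), (np.float64(40.5), 74), (np.float64(42.5), 74), (np.float64(44.5), 74), (np.float64(46.5), 74), (np.float64(48.5), 73), (np.float64(50.5), 71), (np.float64(52.5), 73), (np.float64(54.5), 109), (np.float64(56.5), 186), (np.float64(58.5), 244), (np.float64(60.5), 254), (np.float64(62.5), 254), (np.float64(64.5), 254), (np.float64(66.5), 253), (np.float64(68.5), 252), (np.float64(70.5), 250), (np.float64(72.5), 232), (np.float64(74.5), 140), (np.float64(76.5), 80), (np.float64(78.5), 81), (np.float64(80.5), 83), (np.float64(82.5), 83), (np.float64(84.5), 89)] [np.float64(56.0), np.float64(74.5), np.float64(88.0), np.float64(95.0)]
0.02 x-profile y 55  [np.float64(56.0), np.float64(74.5)]
0.02 y-profile x 25 [np.float64(85.0), np.float64(103.5)]
0.02 y-profile x 40 [np.float64(85.5), np.float64(103.0)]
rail ends [np.float64(-45.0), np.float64(102.5)]
stop ends [
[... 679 characters left out ...]
4(55.0), np.float64(75.5), np.float64(101.0)]
plate x 100 [np.float64(-70.5), np.float64(-63.0), np.float64(-50.0), np.float64(11.0), np.float64(65.5), np.float64(82.5), np.float64(96.5), np.float64(101.5)]
plate y -50 [np.float64(-120.0), np.float64(-107.5), np.float64(-105.0), np.float64(96.5), np.float64(101.0), np.float64(110.5)]
plate y 0 [np.float64(-120.0), np.float64(110.0)]
plate y 40 [np.float64(-120.0), np.float64(84.5), np.float64(103.5), np.float64(110.0)]
rail 271 [[56.2, -43.3, 29.5], [63.8, 3.4, 33.5], [73.5, 48.5, 38.5]]
stop 84 [[15.8, 84.8, 29.5], [30.8, 91.6, 33.8], [44.4, 99.1, 37.8]]
knob [602.53661222 113.1224096  145.0801521 ] local 117.50111728135926 9.07223735437886
```

```bash
cat > go.py <<'E'
import sys,numpy as np
from scipy.spatial.transform import Rotation as Rn
from workcell import get_obs,manip
def plan(x,y,z,yaw,n=1):
    """shift/turn per call in tool axes; yaw = world angle (deg) of tool y, tool pointing down"""
    o=get_obs();p=np.array(o["position"]);R=Rn.from_quat(o["ee_rot"])
    a=np.radians(yaw);ty=np.array([np.cos(a),np.sin(a),0]);tz=np.array([0,0,-1.]);T=Rn.from_matrix(np.c_[np.cross(ty,tz),ty,tz])
    w=(R.inv()*T).as_rotvec();d=(np.array([x,y,z])-p)/n
    print("at",p.round(4),"w",np.degrees(w).round(1),"ext",manip.tip_extent,"grip",o["grip_width"],o["grasp_force"],"F",np.round(o["ft_force"],1))
    for i in range(n):
        Ri=R*Rn.from_rotvec(w*i/n);print((Ri.inv().apply(d)).round(4).tolist(),(w/n).round(4).tolist())
if __name__=="__main__":
    v=[float(q) for q in sys.argv[1:]];plan(*v[:4],int(v[4]) if len(v)>4 else 1)
E
python3 go.py .6 -.2285 .2 1.8 4
```

```text
at [ 0.1471 -0.6071  0.2556] w [ -0.1  -0.  -78.2] ext 0.025 grip 1.0006840908674755 0.0 F [ 0.2 -0.4  0. ]
[0.1323, -0.0653, 0.014] [-0.0003, -0.0002, -0.3411]
[0.1466, -0.0173, 0.0139] [-0.0003, -0.0002, -0.3411]
[0.1439, 0.0327, 0.0139] [-0.0003, -0.0002, -0.3411]
[0.1247, 0.079, 0.0139] [-0.0003, -0.0002, -0.3411]
```

Emit:
jog_arm(increments=[[0.026,-0.013,0.003,0,0,-0.068,0.4],[0.053,-0.026,0.006,0,0,-0.136,0.4],[0.079,-0.039,0.008,0,0,-0.205,0.4],[0.106,-0.052,0.011,0,0,-0.273,0.4],[0.132,-0.065,0.014,0,0,-0.341,0.4]])

```text
clock: 0.52
position: [0.2612, -0.5119, 0.2419]
ee_rot: [0.958, 0.287, -0.0, -0.0]
ft_force: [0.7, -1.0, -0.2]
grip_width: 0.701
grasp_force: 0.0
```

Emit:
jog_arm(increments=[[0.029,-0.003,0.003,0,0,-0.068,0.4],[0.059,-0.007,0.006,0,0,-0.136,0.4],[0.088,-0.01,0.008,0,0,-0.205,0.4],[0.117,-0.014,0.011,0,0,-0.273,0.4],[0.147,-0.017,0.014,0,0,-0.341,0.4]])

```text
clock: 0.93
position: [0.3746, -0.4174, 0.228]
ee_rot: [0.895, 0.445, -0.0, -0.0]
ft_force: [0.5, -1.3, -0.2]
grip_width: 0.698
grasp_force: 0.0
```

Emit:
jog_arm(increments=[[0.029,0.007,0.003,0,0,-0.068,0.4],[0.058,0.013,0.006,0,0,-0.136,0.4],[0.086,0.02,0.008,0,0,-0.205,0.4],[0.115,0.026,0.011,0,0,-0.273,0.4],[0.144,0.033,0.014,0,0,-0.341,0.4]])

```text
clock: 1.35
position: [0.4882, -0.3229, 0.214]
ee_rot: [0.807, 0.591, -0.0, -0.0]
ft_force: [0.4, -0.4, 0.4]
grip_width: 0.698
grasp_force: 0.0
```

Emit:
jog_arm(increments=[[0.025,0.016,0.003,0,0,-0.068,0.4],[0.05,0.032,0.006,0,0,-0.136,0.4],[0.075,0.047,0.008,0,0,-0.205,0.4],[0.1,0.063,0.011,0,0,-0.273,0.4],[0.125,0.079,0.014,0,0,-0.341,0.4]])

```text
clock: 1.77
position: [0.6016, -0.228, 0.1998]
ee_rot: [0.695, 0.719, -0.0, -0.0]
ft_force: [-0.5, -0.1, 0.9]
grip_width: 0.7
grasp_force: 0.0
```

```bash
python3 - <<'E'
from h import *
from workcell import optics
c=optics.camera("wrist");np.savez("w0.npz",**c);cv2.imwrite("pics/w0.png",c["color"][:,:,::-1])
hsv=cv2.cvtColor(c["color"],cv2.COLOR_RGB2HSV);g=(hsv[...,1]<50)&(hsv[...,2]>150)
ce,L,W,d,k=rect(c,g,.012);print(ce,L,W,d,k.min(0),k.max(0))
print("cam",-c["R"].T@c["t"],"tcp px",proj(c,[[.6016,-.228,.012]]))
E
python3 go.py .6 -.2285 .04 1.8 1
```

```text
[ 789.53686523 -261.71148682] 216.6742706298828 54.377986907958984 [0.10070555 0.99491627] [496 112] [639 382]
cam [ 0.5989757  -0.15069129  0.31724319] tcp px [[317.77435524 211.73663659]]
at [ 0.6051 -0.2218  0.199 ] w [ 0.1 -0.2  0.8] ext 0.025 grip 0.6997724961140802 0.0 F [-1.3  6.6 -0.7]
[-0.0071, -0.0056, 0.159] [0.001, -0.0039, 0.0143]
```

View pics/w0.png

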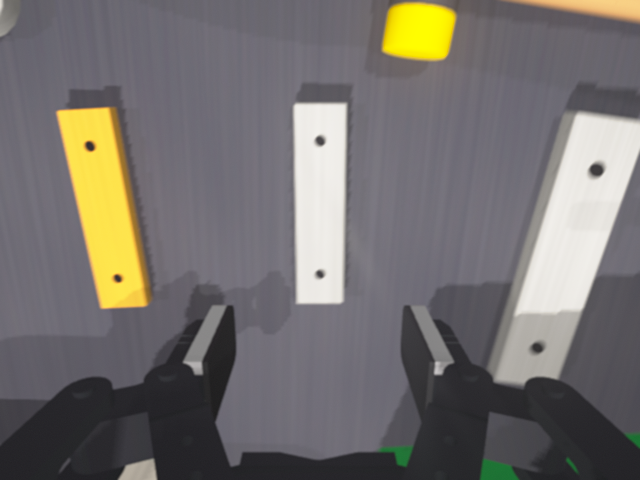

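The bar is in the middle of the wrist view, at about (320,203), between the fingers. The brass bar (105,207) and the big bar (570,250) are well clear. Descend part-way and remeasure.

Emit:
jog_arm(increments=[[0,0,0.03,0,0,0,0.4],[0,0,0.06,0,0,0,0.4],[0,0,0.09,0,0,0,0.4],[0,0,0.11,0,0,0,0.4],[0,0,0.11,0,0,0,0.4]])

```text
clock: 2.23
position: [0.5979, -0.2283, 0.085]
ee_rot: [0.696, 0.718, -0.002, -0.004]
ft_force: [-0.6, -0.1, -0.5]
grip_width: 0.701
grasp_force: 0.0
```

Emit:
jog_arm(increments=[[0,0,0,0,0,0,0.4],[0,0,0,0,0,0,0.4]])

```text
clock: 2.4
position: [0.6017, -0.2292, 0.0919]
ee_rot: [0.696, 0.718, 0.0, 0.001]
ft_force: [0.6, -0.5, 0.3]
grip_width: 0.699
grasp_force: 0.0
```

```bash
python3 - <<'E'
from h import *
from workcell import optics,get_obs
print(get_obs()["position"])
for n,z,b in (("w0",.012,(270,80,370,330)),("w",.012,(200,0,440,479))):
    c=load("w0") if n=="w0" else optics.camera("wrist")
    hsv=cv2.cvtColor(c["color"],cv2.COLOR_RGB2HSV);g=(hsv[...,1]<50)&(hsv[...,2]>150)
    ce,L,W,d,k=rect(c,g,z,b);print(ce,L,W,d,k.min(0),k.max(0))
E
python3 go.py .6 -.2285 .03 1.8 1
```

```text
[ 0.60165232 -0.22917272  0.09185503]
[ 602.85345459 -227.24969482] 150.27413940429688 37.304996490478516 [-0.03347479  0.99943956] [293 103] [346 304]
[ 601.59814453 -227.98768616] 149.5233917236328 36.020748138427734 [-0.03059483  0.99953187] [277 104] [358 392]
at [ 0.6019 -0.2293  0.0923] w [ 0.1  0.1 -0. ] ext 0.025 grip 0.7043702424217599 0.0 F [-0.   0.5 -0.8]
[0.0009, -0.002, 0.0623] [0.0025, 0.001, -0.0005]
```

Emit:
jog_arm(increments=[[0,0,0.02,0,0,0,0.4],[0,0,0.035,0,0,0,0.4],[0,0,0.048,0,0,0,0.4],[0,0,0.057,0,0,0,0.4],[0,0,0.061,0,0,0,0.4]])

```text
clock: 2.87
position: [0.6001, -0.2289, 0.0278]
ee_rot: [0.696, 0.718, -0.0, -0.001]
ft_force: [0.8, -0.8, 0.6]
grip_width: 0.702
grasp_force: 0.0
```

Emit:
jog_arm(increments=[[0,0,0,0,0,0,0.4],[0,0,0,0,0,0,0.4]])

```text
clock: 3.03
position: [0.6011, -0.229, 0.0296]
ee_rot: [0.696, 0.718, 0.0, 0.0]
ft_force: [-0.9, 0.4, 0.1]
grip_width: 0.701
grasp_force: 0.0
```

```bash
python3 - <<'E'
from h import *
from workcell import optics,get_obs
print(get_obs()["position"],get_obs()["ft_force"])
c=optics.camera("wrist");cv2.imwrite("pics/w1.png",c["color"][200:,100:540,::-1])
E
```

```text
[ 0.6010984  -0.22901567  0.02959772] [-0.85174471  0.39887187  0.13206325]
```

View pics/w1.png

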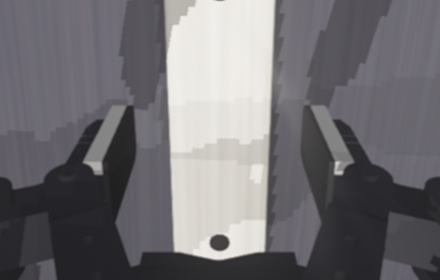

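The open pads stand either side of the bar at about (115,140) and (325,140), parallel to it. Go slightly lower and close.

Emit:
jog_arm(increments=[[0,0,0.002,0,0,0,0.4],[0,0,0.0035,0,0,0,0.1],[0,0,0.0035,0,0,0,-0.3],[0,0,0.0035,0,0,0,-0.3],[0,0,0.0035,0,0,0,-0.3]], grip_force=60)

```text
clock: 3.5
position: [0.6011, -0.2291, 0.0263]
ee_rot: [0.696, 0.718, 0.0, 0.0]
ft_force: [-0.3, -0.0, 3.9]
grip_width: 0.401
grasp_force: 61.1
```

Emit:
jog_arm(increments=[[0,0,0,0,0,0,-0.4],[0,0,0,0,0,0,-0.4],[0,0,0,0,0,0,-0.4],[0,0,0,0,0,0,-0.4]])

```text
clock: 3.83
position: [0.6011, -0.2291, 0.0263]
ee_rot: [0.696, 0.718, 0.0, 0.0]
ft_force: [-0.5, -0.0, 5.3]
grip_width: 0.395
grasp_force: 61.3
```

Emit:
jog_arm(increments=[[0,0,-0.005,0,0,0,-0.4],[0,0,-0.015,0,0,0,-0.4],[0,0,-0.03,0,0,0,-0.4],[0,0,-0.05,0,0,0,-0.4],[0,0,-0.07,0,0,0,-0.4]])

```text
clock: 4.25
position: [0.6005, -0.2288, 0.0971]
ee_rot: [0.696, 0.718, -0.0, -0.0]
ft_force: [0.4, 0.3, -5.1]
grip_width: 0.4
grasp_force: 60.7
```

Emit:
jog_arm(increments=[[0,0,0,0,0,0,-0.4],[0,0,0,0,0,0,-0.4]])

```text
clock: 4.42
position: [0.6015, -0.2293, 0.0973]
ee_rot: [0.696, 0.718, 0.0, 0.001]
ft_force: [-0.7, 0.0, -7.6]
grip_width: 0.401
grasp_force: 60.7
```

```bash
python3 - <<'E'
from h import *
from workcell import optics,get_obs
o=get_obs();print(o["position"],o["ft_force"],o["grip_width"],o["grasp_force"])
c=optics.camera("wrist");cv2.imwrite("pics/w2.png",c["color"][:,:,::-1])
hsv=cv2.cvtColor(c["color"],cv2.COLOR_RGB2HSV);g=(hsv[...,1]<50)&(hsv[...,2]>150)
b=(200,0,440,479)
z=o["position"][2]-.0261+.012
ce,L,W,d,k=rect(c,g,z,b);print(ce,L,W,d,k.min(0),k.max(0))
E
# target: fixture-local (4,5): world
python3 -c "
import numpy as np
a=np.radians(6.75);e=np.array([np.cos(a),np.sin(a)]);f=np.array([-e[1],e[0]])
for p in ((5,6),(39,10.5)): print(p,np.array([486.9,90.3])+p[0]*e+p[1]*f)"
python3 go.py .491 .0968 .11 6.75 2
```

```text
[ 0.60154312 -0.22928543  0.09727207] [-6.79963119e-01  5.23891151e-03 -7.64366435e+00] 0.4008522837692509 60.695189237594604
[ 601.20874023 -218.34466553] 129.37979125976562 35.751651763916016 [-0.03017822  0.99954453] [257 107] [377 459]
(5, 6) [491.1601179   96.84609773]
(39, 10.5) [524.39552715 105.3111773 ]
at [ 0.6006 -0.2291  0.0957] w [-0.  0. -5.] ext 0.025 grip 0.3990100739431598 60.689592361450195 F [-0.3 -0.4 -6.4]
[0.1646, -0.0497, -0.0072] [-0.0, 0.0002, -0.0435]
[0.1666, -0.0425, -0.0072] [-0.0, 0.0002, -0.0435]
```

Emit:
jog_arm(increments=[[0.025,-0.0075,-0.001,0,0,-0.009,-0.4],[0.06,-0.018,-0.003,0,0,-0.018,-0.4],[0.095,-0.0287,-0.004,0,0,-0.027,-0.4],[0.13,-0.0393,-0.006,0,0,-0.036,-0.4],[0.165,-0.0497,-0.007,0,0,-0.0435,-0.4]])

```text
clock: 4.88
position: [0.5443, -0.0642, 0.1014]
ee_rot: [0.68, 0.733, -0.001, -0.001]
ft_force: [1.2, 0.5, -5.6]
grip_width: 0.404
grasp_force: 61.1
```

Emit:
jog_arm(increments=[[0.035,-0.009,-0.001,0,0,-0.009,-0.4],[0.07,-0.018,-0.003,0,0,-0.018,-0.4],[0.105,-0.027,-0.004,0,0,-0.027,-0.4],[0.14,-0.036,-0.006,0,0,-0.036,-0.4],[0.1666,-0.0425,-0.007,0,0,-0.0435,-0.4]])

```text
clock: 5.3
position: [0.489, 0.1001, 0.1088]
ee_rot: [0.663, 0.748, -0.001, -0.001]
ft_force: [0.2, 0.3, -6.0]
grip_width: 0.401
grasp_force: 61.1
```

Emit:
jog_arm(increments=[[0,0,0,0,0,0,-0.4],[0,0,0,0,0,0,-0.4],[0,0,0,0,0,0,-0.4]])

```text
clock: 5.55
position: [0.4908, 0.0965, 0.1089]
ee_rot: [0.664, 0.747, -0.001, -0.0]
ft_force: [0.4, -0.1, -6.2]
grip_width: 0.404
grasp_force: 61.1
```

```bash
python3 go.py .491 .0968 .0465 6.75 1
```

```text
at [0.4908 0.0965 0.1089] w [-0.1  0.  -0. ] ext 0.025 grip 0.4036575210148545 61.07260465621948 F [ 0.4 -0.1 -6.2]
[0.0003, 0.0003, 0.0624] [-0.0015, 0.0005, -0.0]
```

Lower quickly to about 10 mm above the plate, then slowly onto it.

Emit:
jog_arm(increments=[[0,0,0.015,0,0,0,-0.4],[0,0,0.03,0,0,0,-0.4],[0,0,0.042,0,0,0,-0.4],[0,0,0.049,0,0,0,-0.4],[0,0,0.052,0,0,0,-0.4]])

```text
clock: 5.97
position: [0.4907, 0.0964, 0.0563]
ee_rot: [0.665, 0.747, -0.001, -0.001]
ft_force: [-0.8, 0.1, -6.5]
grip_width: 0.399
grasp_force: 61.0
```

Emit:
jog_arm(increments=[[0,0,0.002,0,0,0,-0.4],[0,0,0.004,0,0,0,-0.4],[0,0,0.006,0,0,0,-0.4],[0,0,0.008,0,0,0,-0.4],[0,0,0.009,0,0,0,-0.4]])

```text
clock: 6.38
position: [0.4914, 0.0973, 0.0489]
ee_rot: [0.664, 0.748, 0.0, 0.0]
ft_force: [-0.3, -0.3, -6.1]
grip_width: 0.396
grasp_force: 61.0
```

Emit:
jog_arm(increments=[[0,0,0,0,0,0,-0.4],[0,0,0.0005,0,0,0,-0.4],[0,0,0.001,0,0,0,-0.4],[0,0,0.001,0,0,0,-0.4]])

```text
clock: 6.72
position: [0.4913, 0.0973, 0.0478]
ee_rot: [0.664, 0.748, 0.0, 0.0]
ft_force: [-0.3, 0.3, -5.7]
grip_width: 0.398
grasp_force: 61.0
```

Emit:
jog_arm(increments=[[0,0,0.0005,0,0,0,-0.4],[0,0,0.001,0,0,0,-0.4],[0,0,0.001,0,0,0,-0.4]])

```text
clock: 6.97
position: [0.4912, 0.0973, 0.0467]
ee_rot: [0.664, 0.748, -0.0, 0.0]
ft_force: [-0.5, 0.4, -5.9]
grip_width: 0.402
grasp_force: 61.0
```

Emit:
jog_arm(increments=[[0,0,0.0005,0,0,0,-0.4],[0,0,0.001,0,0,0,-0.4],[0,0,0.001,0,0,0,-0.4]])

```text
clock: 7.22
position: [0.4913, 0.0973, 0.0462]
ee_rot: [0.664, 0.748, -0.0, 0.0]
ft_force: [-3.9, -1.2, 4.3]
grip_width: 0.402
grasp_force: 62.1
```

Contact with the plate is confirmed. Release and rise.

Emit:
jog_arm(increments=[[0,0,0,0,0,0,0.0],[0,0,0,0,0,0,0.2],[0,0,0,0,0,0,0.2],[0,0,-0.005,0,0,0,0.2],[0,0,-0.02,0,0,0,0.2]])

```text
clock: 7.63
position: [0.4903, 0.0971, 0.0648]
ee_rot: [0.664, 0.748, -0.001, -0.001]
ft_force: [0.3, 0.0, -0.0]
grip_width: 0.6
grasp_force: 0.0
```

Emit:
jog_arm(increments=[[0,0,-0.03,0,0,0,0],[0,0,-0.06,0,0,0,-1],[0,0,-0.06,0,0,0,-1],[0,-0.01,-0.06,0,0,0,-1],[0,-0.04,-0.06,0,0,0,-1]])

```text
clock: 8.05
position: [0.4531, 0.0929, 0.1261]
ee_rot: [0.664, 0.747, 0.001, 0.0]
ft_force: [-0.4, 0.0, 0.6]
grip_width: 0.0
grasp_force: 0.0
```

Emit:
jog_arm(increments=[[0,0,0,0,0,0,-1],[0,0,0,0,0,0,-1]])

```text
clock: 8.22
position: [0.4498, 0.092, 0.1251]
ee_rot: [0.664, 0.748, -0.001, 0.0]
ft_force: [-0.1, 0.4, -0.3]
grip_width: -0.0
grasp_force: 0.0
```

```bash
cat > bar.py <<'E'
from h import *
from workcell import optics,get_obs
def bar(n="top",z=.032):
    c=optics.camera(n)
    a=np.radians(6.75);ex=np.array([np.cos(a),np.sin(a)]);ey=np.array([-ex[1],ex[0]]);O=np.array([486.9,90.3])
    cv2.imwrite(f"pics/l_{n}_{get_obs()['clock']:.2f}.png",c["color"][:,:,::-1])
    hsv=cv2.cvtColor(c["color"],cv2.COLOR_RGB2HSV);g=((hsv[...,1]<60)&(hsv[...,2]>150)).astype(np.uint8)
    cs,_=cv2.findContours(g,cv2.RETR_EXTERNAL,cv2.CHAIN_APPROX_NONE)
    for k in cs:
        if cv2.contourArea(k)<150: continue
        P=ray(c,k[:,0],z)[:,:2]*1000
        L=np.c_[(P-O)@ex,(P-O)@ey]
        if abs(L.mean(0)[0])>110 or abs(L.mean(0)[1])>120: continue
        r=cv2.minAreaRect(L.astype(np.float32));print(n,np.round(r[0],1),np.round(r[1],1),round(r[2],1),"min",L.min(0).round(1),"max",L.max(0).round(1))
if __name__=="__main__":
    import sys
    print(get_obs()["position"].round(4) if hasattr(get_obs()["position"],"round") else get_obs()["position"]); bar(); bar("scene")
E
python3 bar.py; ls pics
```

```text
[0.4498 0.092  0.1251]
scene [  5.6 -19.8] [103.3  36.5] 89.7 min [-12.8 -71.5] max [23.8 32. ]
scene [41.1 73.1] [61.5 96. ] 70.4 min [-10.   36.2] max [ 82.5 101.4]
fix.png
l_scene_8.32.png
l_top_8.27.png
scene0.png
top0.png
w0.png
w1.png
w2.png
```

The bar lies aligned with the rail at local x of about 5.5, as expected. Lower the shut fingers on its near side, then push toward the rail.

Emit:
jog_arm(increments=[[0,0,0.025,0,0,0,-1],[0,0,0.05,0,0,0,-1],[0,0,0.068,0,0,0,-1],[0,0,0.076,0,0,0,-1],[0,0,0.076,0,0,0,-1]])

```text
clock: 8.73
position: [0.4506, 0.0927, 0.0481]
ee_rot: [0.664, 0.748, -0.001, -0.001]
ft_force: [0.1, -0.2, 0.6]
grip_width: 0.002
grasp_force: 0.0
```

Emit:
jog_arm(increments=[[0,0.004,0,0,0,0,-1],[0,0.008,0,0,0,0,-1],[0,0.012,0,0,0,0,-1],[0,0.016,0,0,0,0,-1],[0,0.02,0,0,0,0,-1]])

```text
clock: 9.15
position: [0.4712, 0.0949, 0.0505]
ee_rot: [0.664, 0.748, -0.001, -0.0]
ft_force: [-13.5, -1.4, 17.5]
grip_width: -0.003
grasp_force: 10.3
```

Emit:
jog_arm(increments=[[0,0.003,0,0,0,0,-1],[0,0.006,0,0,0,0,-1],[0,0.009,0,0,0,0,-1],[0,0.012,0,0,0,0,-1],[0,0.015,0,0,0,0,-1]])

```text
clock: 9.57
position: [0.4858, 0.0968, 0.0505]
ee_rot: [0.664, 0.748, -0.001, -0.0]
ft_force: [-10.4, -1.2, 13.3]
grip_width: 0.005
grasp_force: 8.7
```

```bash
python3 - <<'E'
from h import *
from workcell import optics
for n in ("scene",):
    c=optics.camera(n);cv2.imwrite("pics/p1.png",cv2.resize(c["color"][190:290,290:430,::-1],None,fx=5,fy=5,interpolation=cv2.INTER_CUBIC))
E
python3 bar.py
```

```text
[0.4865 0.0969 0.0506]
top [-67.8 -14.7] [419.4 171.1] 20.1 min [-292.5 -153. ] max [143.9 131. ]
scene [ 25.8 -24.5] [92.9 37.6] 85.3 min [  6.8 -71.8] max [47.9 21.7]
scene [51.7 74.1] [50.4 84.4] 37.1 min [11.  35.2] max [82.6 99.8]
```

View pics/p1.png

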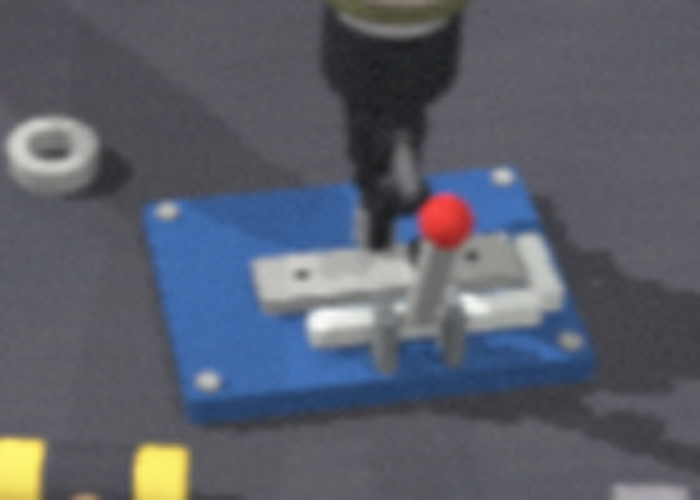

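The bar is moving toward the rail, turned about 4° (left end leading), and the fingers are at its middle. Continue pushing, gently.

Emit:
jog_arm(increments=[[0,0.002,0,0,0,0,-1],[0,0.004,0,0,0,0,-1],[0,0.006,0,0,0,0,-1],[0,0.007,0,0,0,0,-1],[0,0.008,0,0,0,0,-1]])

```text
clock: 10.13
position: [0.4937, 0.0978, 0.0505]
ee_rot: [0.664, 0.748, -0.001, -0.0]
ft_force: [-9.7, -1.5, 14.1]
grip_width: 0.0
grasp_force: 8.7
```

Emit:
jog_arm(increments=[[0,0.001,0,0,0,0,-1],[0,0.002,0,0,0,0,-1],[0,0.003,0,0,0,0,-1]])

```text
clock: 10.38
position: [0.4967, 0.0981, 0.0506]
ee_rot: [0.664, 0.748, -0.001, -0.0]
ft_force: [-9.8, -0.8, 12.9]
grip_width: 0.001
grasp_force: 8.4
```

```bash
python3 bar.py
```

```text
[0.4967 0.0981 0.0506]
top [-54.2 -14.9] [421.4 167.8] 20.7 min [-279.6 -157. ] max [158.5 131.6]
scene [ 48.1 -24.5] [62.8 93.5] 2.2 min [ 17.3 -71.8] max [80.2 21.7]
scene [46.6 67.9] [63.2 71.6] 89.3 min [11.  36.2] max [82.5 99.8]
```

Emit:
jog_arm(increments=[[0,0.001,0,0,0,0,-1],[0,0.002,0,0,0,0,-1],[0,0.003,0,0,0,0,-1]])

```text
clock: 10.73
position: [0.4997, 0.0985, 0.0506]
ee_rot: [0.664, 0.748, -0.001, -0.0]
ft_force: [-10.1, -0.8, 14.1]
grip_width: 0.0
grasp_force: 8.3
```

Emit:
jog_arm(increments=[[0,0.0005,0,0,0,0,-1],[0,0.001,0,0,0,0,-1]])

```text
clock: 10.9
position: [0.5007, 0.0986, 0.0505]
ee_rot: [0.664, 0.748, -0.001, -0.0]
ft_force: [-9.5, -0.5, 13.4]
grip_width: -0.003
grasp_force: 8.4
```

Emit:
jog_arm(increments=[[0,0.0005,0,0,0,0,-1],[0,0.001,0,0,0,0,-1]])

```text
clock: 11.07
position: [0.5012, 0.0986, 0.0505]
ee_rot: [0.664, 0.748, -0.001, -0.001]
ft_force: [-13.0, -1.6, 17.0]
grip_width: -0.005
grasp_force: 10.8
```

Emit:
jog_arm(increments=[[0,0.0005,0,0,0,0,-1],[0,0.001,0,0,0,0,-1]])

```text
clock: 11.23
position: [0.5014, 0.0987, 0.0505]
ee_rot: [0.664, 0.748, -0.002, -0.001]
ft_force: [-19.0, -2.4, 22.6]
grip_width: 0.002
grasp_force: 13.7
```

Emit:
jog_arm(increments=[[0,0.0005,0,0,0,0,-1],[0,0.001,0,0,0,0,-1]])

```text
clock: 11.4
position: [0.5016, 0.0987, 0.0504]
ee_rot: [0.664, 0.748, -0.003, -0.001]
ft_force: [-23.0, -3.6, 28.2]
grip_width: -0.002
grasp_force: 16.4
```

```bash
python3 - <<'E'
from h import *
from workcell import optics
c=optics.camera("scene");cv2.imwrite("pics/p2.png",cv2.resize(c["color"][215:275,310:415,::-1],None,fx=6,fy=6,interpolation=cv2.INTER_CUBIC))
E
```

```text
(no output)
```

View pics/p2.png

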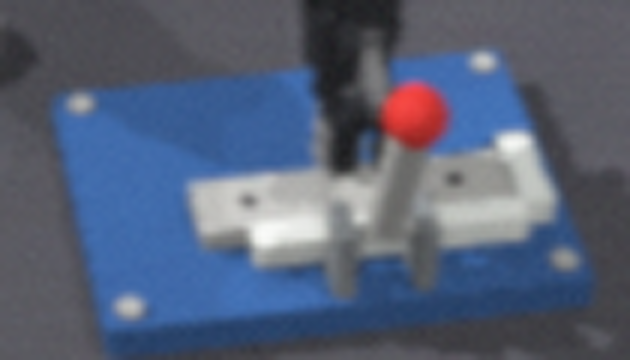

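The bar's long edge lies along the rail with a small gap remaining at the end stop (about (505,180)). Now go around to its free end.

Emit:
jog_arm(increments=[[0,-0.004,0,0,0,0,-1],[0,-0.014,0,0,0,0,-1],[0,-0.014,-0.02,0,0,0,-1],[0,-0.014,-0.05,0,0,0,-1],[-0.02,-0.01,-0.05,0,0,0,-1]])

```text
clock: 11.87
position: [0.4979, 0.082, 0.1046]
ee_rot: [0.662, 0.749, 0.003, 0.002]
ft_force: [1.1, 0.8, 0.9]
grip_width: 0.0
grasp_force: 0.0
```

Emit:
jog_arm(increments=[[-0.03,0.01,0,0,0,0,-1],[-0.06,0.02,0,0,0,0,-1],[-0.082,0.03,0,0,0,0,-1],[-0.082,0.032,0,0,0,0,-1],[-0.082,0.032,0,0,0,0,-1]])

```text
clock: 12.28
position: [0.5385, -0.0011, 0.0998]
ee_rot: [0.665, 0.747, 0.0, 0.0]
ft_force: [0.3, 0.6, -0.2]
grip_width: -0.001
grasp_force: 0.0
```

```bash
python3 bar.py; python3 -c "
import numpy as np
a=np.radians(6.75);e=np.array([np.cos(a),np.sin(a)]);f=np.array([-e[1],e[0]])
print(np.array([486.9,90.3])+39*e-95*f)
from workcell import get_obs
q=np.array(get_obs()['position'][:2])*1000-[486.9,90.3];print('local',q@e,q@f)"
```

```text
[ 0.5385 -0.0011  0.0998]
top [-52.2 -60.5] [487.9 290. ] 11.1 min [-282.  -248.9] max [209.  100.9]
scene [ 50.7 -26.1] [57.7 90.3] 0.4 min [ 21.8 -71.3] max [79.7 18.8]
scene [46.9 71.1] [71.2 61.2] 1.0 min [11.  40.4] max [ 82.6 101.4]
[536.79572258   0.54245509]
local 39.93501450311793 -94.50943676448604
```

Emit:
jog_arm(increments=[[0,0,0.02,0,0,0,-1],[0,0,0.04,0,0,0,-1],[0,0,0.05,0,0,0,-1],[0,0,0.05,0,0,0,-1],[0.004,0,0.05,0,0,0,-1]])

```text
clock: 12.8
position: [0.5373, 0.0043, 0.0499]
ee_rot: [0.664, 0.748, -0.0, -0.0]
ft_force: [-0.1, 0.0, -0.2]
grip_width: -0.002
grasp_force: 0.0
```

Emit:
jog_arm(increments=[[0.002,0,0,0,0,0,-1],[0.004,0,0,0,0,0,-1],[0.006,0,0,0,0,0,-1],[0.007,0,0,0,0,0,-1],[0.008,0,0,0,0,0,-1]])

```text
clock: 13.22
position: [0.5368, 0.0122, 0.0502]
ee_rot: [0.664, 0.748, 0.0, 0.0]
ft_force: [-0.7, 0.2, -0.2]
grip_width: 0.0
grasp_force: 0.0
```

Emit:
jog_arm(increments=[[0.001,0,0,0,0,0,-1],[0.002,0,0,0,0,0,-1],[0.003,0,0,0,0,0,-1],[0.004,0,0,0,0,0,-1]])

```text
clock: 13.55
position: [0.5361, 0.0161, 0.0498]
ee_rot: [0.664, 0.748, -0.0, 0.0]
ft_force: [0.1, 0.6, -0.0]
grip_width: 0.003
grasp_force: 0.0
```

Emit:
jog_arm(increments=[[0.001,0,0,0,0,0,-1],[0.002,0,0,0,0,0,-1],[0.003,0,0,0,0,0,-1]])

```text
clock: 13.8
position: [0.5359, 0.0183, 0.0498]
ee_rot: [0.664, 0.747, -0.0, 0.0]
ft_force: [1.2, -3.3, -0.3]
grip_width: 0.005
grasp_force: 1.7
```

Emit:
jog_arm(increments=[[0.001,0,0,0,0,0,-1],[0.002,0,0,0,0,0,-1]])

```text
clock: 13.97
position: [0.5356, 0.0201, 0.0498]
ee_rot: [0.664, 0.747, -0.0, 0.0]
ft_force: [1.2, -8.4, 1.0]
grip_width: -0.003
grasp_force: 4.3
```

Emit:
jog_arm(increments=[[0.0005,0,0,0,0,0,-1],[0.001,0,0,0,0,0,-1]])

```text
clock: 14.13
position: [0.5356, 0.0202, 0.0498]
ee_rot: [0.665, 0.747, -0.001, 0.001]
ft_force: [1.2, -9.1, 0.8]
grip_width: -0.0
grasp_force: 4.7
```

Emit:
jog_arm(increments=[[0.0005,0,0,0,0,0,-1],[0.001,0,0,0,0,0,-1]])

```text
clock: 14.3
position: [0.5356, 0.0202, 0.0498]
ee_rot: [0.665, 0.747, -0.001, 0.001]
ft_force: [1.3, -12.5, 0.4]
grip_width: -0.004
grasp_force: 6.2
```

It stopped at local y of about -64.3, as expected for end-stop contact. Add a little more push, back off, lift and look.

Emit:
jog_arm(increments=[[0.0005,0,0,0,0,0,-1],[0.001,0,0,0,0,0,-1]])

```text
clock: 14.47
position: [0.5356, 0.0203, 0.0498]
ee_rot: [0.665, 0.747, -0.002, 0.002]
ft_force: [1.5, -14.9, 1.0]
grip_width: -0.001
grasp_force: 7.6
```

Emit:
jog_arm(increments=[[-0.005,0,0,0,0,0,-1],[-0.016,0,0,0,0,0,-1],[-0.016,0,-0.02,0,0,0,-1],[-0.016,0,-0.05,0,0,0,-1],[-0.016,-0.01,-0.05,0,0,0,-1]])

```text
clock: 14.88
position: [0.5307, 0.0076, 0.1044]
ee_rot: [0.664, 0.748, 0.003, 0.002]
ft_force: [0.7, 0.6, 1.5]
grip_width: -0.001
grasp_force: 0.0
```

Emit:
jog_arm(increments=[[0,-0.02,0,0,0,0,-1],[0,-0.045,0,0,0,0,-1],[0,-0.045,0,0,0,0,-1]])

```text
clock: 15.13
position: [0.4789, 0.0011, 0.0991]
ee_rot: [0.664, 0.748, -0.001, -0.001]
ft_force: [0.2, -0.3, -0.2]
grip_width: -0.002
grasp_force: 0.0
```

```bash
python3 bar.py;python3 - <<'E'
from h import *
from workcell import optics
c=optics.camera("scene");a=cv2.resize(c["color"][215:275,310:415,::-1],None,fx=6,fy=6,interpolation=cv2.INTER_CUBIC)
cv2.imwrite("pics/p3.png",a)
E
```

```text
[0.4789 0.0011 0.0991]
scene [ 50.6 -23.2] [58.1 90.7] 1.6 min [ 22. -69.] max [80.2 21.7]
scene [46.8 70.9] [58.2 72.1] 89.1 min [11.  41.4] max [ 82.6 100.5]
```

View pics/p3.png

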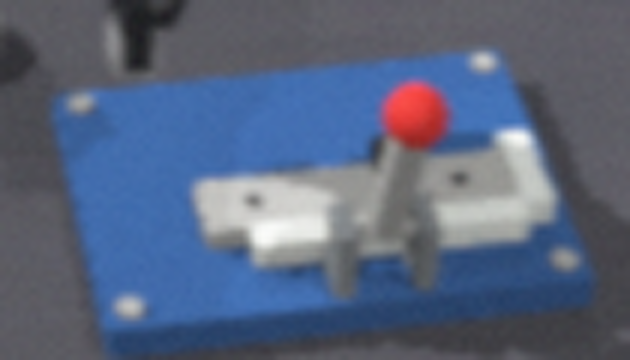

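The bar sits along the rail with its right end at the end stop (about (518,180)). I'll verify numerically in the top view.

```bash
python3 - <<'E'
from h import *
from workcell import optics
c=optics.camera("top");cv2.imwrite("pics/p4.png",cv2.resize(c["color"][195:290,225:345,::-1],None,fx=5,fy=5,interpolation=cv2.INTER_CUBIC))
a=np.radians(6.75);ex=np.array([np.cos(a),np.sin(a)]);ey=np.array([-ex[1],ex[0]]);O=np.array([486.9,90.3])
xs=np.arange(-80,110,.5);ys=np.arange(-130,120,.5);X,Y=np.meshgrid(xs,ys,indexing="ij")
for z in (.032,.02):
    P=np.stack([O[0]+X*ex[0]+Y*ey[0],O[1]+X*ex[1]+Y*ey[1],0*X+z*1000],-1).reshape(-1,3)/1000
    uv=proj(c,P).reshape(*X.shape,2).astype(np.float32);r=cv2.remap(c["color"],uv[...,0],uv[...,1],cv2.INTER_LINEAR)[...,0].astype(float)
    for y0 in (-55,-30,0,30,60,75): p=r[:,(ys>y0-5)&(ys<y0+5)].mean(1);print(z,"x at y",y0,[float(x) for x,u,v in zip(xs[1:],p,p[1:]) if (u<130)!=(v<130)])
    for x0 in (28,38,48): p=r[(xs>x0-4)&(xs<x0+4)].mean(0);print(z,"y at x",x0,[float(x) for x,u,v in zip(ys[1:],p,p[1:]) if (u<130)!=(v<130)],p[(ys>=76)&(ys<92)][::2].astype(int))
E
```

```text
0.032 x at y -55 []
0.032 x at y -30 []
0.032 x at y 0 [19.5, 72.5, 86.5, 92.5]
0.032 x at y 30 [19.5, 72.5]
0.032 x at y 60 [19.0, 35.0, 40.5, 72.5]
0.032 x at y 75 [19.5, 72.0]
0.032 y at x 28 [-25.5, -24.0, 101.5] [179 179 178 178 178 178 177 176 178 192 207 219 228 230 231 231]
0.032 y at x 38 [-25.0, -22.5, 57.0, 63.5, 101.0] [180 180 180 180 180 179 179 176 171 172 196 222 230 231 231 230]
0.032 y at x 48 [-23.5, -22.0, 101.0] [179 180 180 180 179 179 180 182 185 197 210 221 228 231 231 231]
0.02 x at y -55 []
0.02 x at y -30 []
0.02 x at y 0 [21.5, 74.5, 88.5, 95.0]
0.02 x at y 30 [21.5, 74.5, 91.5, 94.0]
0.02 x at y 60 [21.0, 37.0, 42.5, 74.5]
0.02 x at y 75 [21.0, 74.5]
0.02 y at x 28 [-25.0, -23.5, 103.5] [179 179 179 179 179 179 178 178 177 175 178 197 216 224 229 230]
0.02 y at x 38 [-24.0, -22.0, 58.5, 65.0, 103.0] [180 180 180 180 180 180 180 180 179 178 175 178 200 223 230 231]
0.02 y at x 48 [-23.0, -21.0, 103.0] [180 180 180 180 180 180 179 179 180 179 180 197 216 225 229 231]
```

View pics/p4.png

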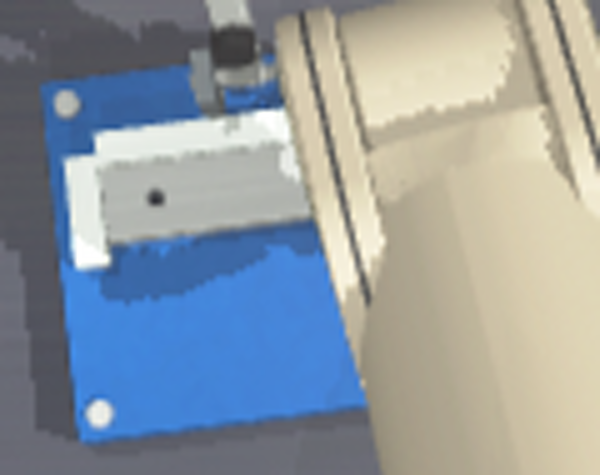

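The top view shows the bar flush in the corner: the rail seam is tight along (100,160)-(290,145) and the end-stop seam is tight at (105,200). The near edge is parallel at local x of about 21, and the pose matches the nest. Next is the clamp: go up and over, behind the knob.

```bash
python3 go.py .6348 .1168 .235 6.75 2
```

```text
at [0.4832 0.0016 0.1001] w [ 0.1 -0.   0. ] ext 0.025 grip 0.0025330018955836797 0.0 F [0.5 0.  0.2]
[0.0483, 0.0821, -0.0674] [0.0005, -0.0001, 0.0001]
[0.0483, 0.0821, -0.0674] [0.0005, -0.0001, 0.0001]
```

Emit:
jog_arm(increments=[[0,0,-0.035,0,0,0,-1],[0,0,-0.07,0,0,0,-1],[0,0,-0.105,0,0,0,-1],[0,0,-0.136,0,0,0,-1],[0,0,-0.136,0,0,0,-1]])

```text
clock: 15.75
position: [0.4858, 0.0023, 0.2419]
ee_rot: [0.664, 0.748, 0.003, 0.004]
ft_force: [0.2, 0.4, 0.4]
grip_width: 0.003
grasp_force: 0.0
```

```bash
python3 go.py .6348 .1168 .235 6.75 1
```

```text
at [0.4858 0.0023 0.2419] w [0.5 0.1 0.1] ext 0.025 grip 0.003307693526246793 0.0 F [0.2 0.4 0.4]
[0.096, 0.1615, 0.0082] [0.009, 0.0014, 0.001]
```

Emit:
jog_arm(increments=[[0.018,0.033,0,0,0,0,-1],[0.037,0.066,0,0,0,0,-1],[0.056,0.1,0,0,0,0,-1],[0.075,0.133,0,0,0,0,-1],[0.095,0.164,0,0,0,0,-1]])

```text
clock: 16.17
position: [0.6364, 0.1161, 0.2348]
ee_rot: [0.665, 0.747, 0.0, -0.0]
ft_force: [0.7, 0.3, 0.4]
grip_width: 0.0
grasp_force: 0.0
```

Emit:
jog_arm(increments=[[0,0,0,0,0,0,-1],[0,0,0,0,0,0,-1],[0,0,0,0,0,0,-1]])

```text
clock: 16.42
position: [0.6343, 0.1154, 0.235]
ee_rot: [0.664, 0.748, -0.0, -0.001]
ft_force: [0.7, -1.0, -0.8]
grip_width: 0.001
grasp_force: 0.0
```

```bash
cat > kn.py <<'E'
from h import *
from workcell import optics,get_obs
a=np.radians(6.75);ex=np.array([np.cos(a),np.sin(a)]);ey=np.array([-ex[1],ex[0]]);O=np.array([486.9,90.3])
p=np.array(get_obs()["position"])*1000;print("tcp local",(p[:2]-O)@ex,(p[:2]-O)@ey,p[2])
A=[];B=[]
for n,b in (("scene",(330,200,410,275)),("top",(230,150,330,270))):
    c=optics.camera(n);hsv=cv2.cvtColor(c["color"],cv2.COLOR_RGB2HSV);h,s,v=[hsv[...,i] for i in range(3)]
    red=((h<6)|(h>174))&(s>150)&(v>90);ys,xs=np.nonzero(red[b[1]:b[3],b[0]:b[2]])
    if len(xs)<15: print(n,"no knob",len(xs));continue
    uv=(xs.mean()+b[0],ys.mean()+b[1]);print(n,uv,len(xs))
    o=-c["R"].T@c["t"]
    d=ray(c,uv,0)[0]-o;d/=np.linalg.norm(d);M=np.eye(3)-np.outer(d,d);A.append(M);B.append(M@o)
    # arc fit: angle whose knob projects nearest
    t=np.linspace(-.1,2.1,441);L=np.c_[86.5-100*np.cos(t),0*t+9.5,50+100*np.sin(t)]
    W=np.c_[O+L[:,:1]*ex+L[:,1:2]*ey,L[:,2]]/1000;e=np.linalg.norm(proj(c,W)-uv,axis=1);print(" angle",t[e.argmin()].round(3),"err px",e.min().round(2))
if len(A)==2:
    K=np.linalg.solve(sum(A),sum(B))*1000;print("knob local",(K[:2]-O)@ex,(K[:2]-O)@ey,K[2])
E
python3 kn.py
```

```text
tcp local 149.29389284006163 7.641031594090556 234.9994556395151
scene (np.float64(378.8333333333333), np.float64(233.73611111111111)) 72
 angle 1.885 err px 0.47
top no knob 0
```

Emit:
jog_arm(increments=[[0.002,0.005,0.01,0,0,0,-1],[0.002,0.005,0.03,0,0,0,-1],[0.002,0.005,0.055,0,0,0,-1],[0.002,0.005,0.07,0,0,0,-1],[0.002,0.005,0.073,0,0,0,-1]])

```text
clock: 16.93
position: [0.6375, 0.1165, 0.1594]
ee_rot: [0.664, 0.747, -0.002, -0.001]
ft_force: [-1.0, -0.1, -1.2]
grip_width: 0.001
grasp_force: 0.0
```

Emit:
jog_arm(increments=[[0,-0.006,0,0,0,0,-1],[0,-0.012,0,0,0,0,-1],[0,-0.018,0,0,0,0,-1],[0,-0.024,0,0,0,0,-1],[0,-0.03,0,0,0,0,-1]])

```text
clock: 17.35
position: [0.609, 0.1145, 0.1642]
ee_rot: [0.664, 0.748, 0.001, 0.001]
ft_force: [2.3, 0.3, 1.8]
grip_width: -0.001
grasp_force: 1.0
```

```bash
python3 kn.py
```

```text
tcp local 124.14236077719286 9.653924476977583 164.20589583000293
scene no knob 13
top no knob 0
```

Emit:
jog_arm(increments=[[0,-0.008,-0.002,0,0,0,-1],[0,-0.016,-0.003,0,0,0,-1],[0,-0.024,-0.004,0,0,0,-1],[0,-0.032,-0.004,0,0,0,-1],[0,-0.04,-0.004,0,0,0,-1]])

```text
clock: 17.87
position: [0.5684, 0.1095, 0.1667]
ee_rot: [0.664, 0.748, -0.0, -0.0]
ft_force: [1.9, 0.7, -1.1]
grip_width: -0.001
grasp_force: 0.5
```

Emit:
jog_arm(increments=[[0,-0.006,0.001,0,0,0,-1],[0,-0.012,0.002,0,0,0,-1],[0,-0.018,0.005,0,0,0,-1],[0,-0.024,0.007,0,0,0,-1],[0,-0.03,0.01,0,0,0,-1]])

```text
clock: 18.28
position: [0.539, 0.106, 0.1565]
ee_rot: [0.664, 0.748, -0.0, 0.0]
ft_force: [0.9, 0.4, 1.5]
grip_width: -0.001
grasp_force: 0.5
```

```bash
python3 kn.py
```

```text
tcp local 53.614033444046605 9.444842630006065 156.54671432894133
scene no knob 9
top no knob 0
```

Emit:
jog_arm(increments=[[0,-0.005,0.002,0,0,0,-1],[0,-0.01,0.005,0,0,0,-1],[0,-0.015,0.008,0,0,0,-1],[0,-0.018,0.01,0,0,0,-1],[0,-0.018,0.01,0,0,0,-1]])

```text
clock: 18.8
position: [0.5208, 0.1038, 0.1462]
ee_rot: [0.664, 0.748, -0.001, -0.0]
ft_force: [-0.1, -0.1, 0.4]
grip_width: -0.001
grasp_force: 0.0
```

Emit:
jog_arm(increments=[[0,0.003,0,0,0,0,-1],[0,0.005,-0.02,0,0,0,-1],[0,0.005,-0.05,0,0,0,-1],[0,0.02,-0.06,0,0,0,-1],[0,0.05,-0.06,0,0,0,-1]])

```text
clock: 19.22
position: [0.5722, 0.1103, 0.2107]
ee_rot: [0.664, 0.748, 0.001, 0.002]
ft_force: [1.3, 0.3, 0.7]
grip_width: -0.001
grasp_force: 0.0
```

Emit:
jog_arm(increments=[[0,0,0,0,0,0,-1],[0,0,0,0,0,0,-1]])

```text
clock: 19.38
position: [0.5723, 0.11, 0.2063]
ee_rot: [0.664, 0.747, 0.0, -0.001]
ft_force: [0.1, 0.3, -0.6]
grip_width: 0.002
grasp_force: 0.0
```

```bash
python3 kn.py; python3 - <<'E'
from h import *
from workcell import optics
c=optics.camera("scene");a=optics.camera("wrist")["color"]
A=cv2.resize(c["color"][170:290,290:430],None,fx=4,fy=4,interpolation=cv2.INTER_CUBIC);b=cv2.resize(a,(320,240))
o=np.zeros((480,560+230,3),np.uint8);o[:,:560]=A;o[:172,560:]=cv2.resize(a,(230,172));cv2.imwrite("pics/p5.png",o[...,::-1])
E
```

```text
tcp local 87.08431173787005 9.503676885279173 206.30349552860827
scene (np.float64(368.57894736842104), np.float64(216.33333333333334)) 57
 angle 0.73 err px 0.84
top no knob 0
```

The clamp is at about 0.73 rad and the gripper is clear of it. Move above the knob and press down along the arc.

Emit:
jog_arm(increments=[[0,-0.025,0,0,0,0,-1],[0,-0.05,0,0,0,0,-1],[0,-0.075,0,0,0,0,-1],[0,-0.08,0.01,0,0,0,-1],[0,-0.08,0.03,0,0,0,-1]])

```text
clock: 20.0
position: [0.4916, 0.1002, 0.1786]
ee_rot: [0.664, 0.748, 0.001, 0.002]
ft_force: [1.0, 0.0, 0.1]
grip_width: -0.005
grasp_force: 0.0
```

Emit:
jog_arm(increments=[[0,0,0.006,0,0,0,-1],[0,-0.001,0.012,0,0,0,-1],[0,-0.003,0.018,0,0,0,-1],[0,-0.005,0.024,0,0,0,-1],[0,-0.007,0.03,0,0,0,-1]])

```text
clock: 20.42
position: [0.4829, 0.0996, 0.1465]
ee_rot: [0.664, 0.748, -0.002, -0.002]
ft_force: [-25.4, -3.9, 23.3]
grip_width: 0.001
grasp_force: 15.4
```

Emit:
jog_arm(increments=[[0,-0.003,0.007,0,0,0,-1],[0,-0.005,0.014,0,0,0,-1],[0,-0.007,0.021,0,0,0,-1],[0,-0.009,0.028,0,0,0,-1],[0,-0.01,0.034,0,0,0,-1]])

```text
clock: 20.83
position: [0.4641, 0.0973, 0.1086]
ee_rot: [0.664, 0.748, -0.01, -0.007]
ft_force: [-44.8, -4.7, 14.7]
grip_width: 0.0
grasp_force: 20.8
```

```bash
python3 kn.py
```

```text
tcp local -21.85783748045044 9.650646569224813 108.6250259991942
scene (np.float64(365.8139534883721), np.float64(222.37209302325581)) 43
 angle 0.305 err px 0.85
top no knob 0
```

The fingertip slid off the front of the knob, so back off right away.

Emit:
jog_arm(increments=[[0,-0.012,0,0,0,0,-1],[0,-0.02,0,0,0,0,-1],[0,-0.02,-0.03,0,0,0,-1],[0,-0.02,-0.07,0,0,0,-1],[0,-0.02,-0.09,0,0,0,-1]])

```text
clock: 21.35
position: [0.4563, 0.0969, 0.2066]
ee_rot: [0.664, 0.748, 0.002, 0.001]
ft_force: [0.8, 0.5, 0.5]
grip_width: -0.004
grasp_force: 0.0
```

Emit:
jog_arm(increments=[[0,0,0,0,0,0,-1],[0,0,0,0,0,0,-1]])

```text
clock: 21.52
position: [0.4562, 0.0962, 0.2041]
ee_rot: [0.664, 0.747, 0.001, 0.001]
ft_force: [-0.4, -0.4, -0.2]
grip_width: 0.002
grasp_force: 0.0
```

```bash
python3 kn.py; python3 bar.py
```

```text
tcp local -29.796629581538664 9.432058267702946 204.12010735733142
scene (np.float64(365.6046511627907), np.float64(222.6046511627907)) 43
 angle 0.29 err px 1.01
top no knob 0
[0.455  0.0959 0.2022]
scene [40.6 20.7] [137.6 156.6] 40.7 min [-49.7 -69. ] max [ 82.6 101.4]
```

```bash
sed -i 's/(s>150)&(v>90)/(s>120)\&(v>40)/; s/uv=(xs.mean()+b\[0\],ys.mean()+b\[1\])/uv=((xs.min()+xs.max())\/2+b[0],(ys.min()+ys.max())\/2+b[1]);print("ext",xs.max()-xs.min()+1,ys.max()-ys.min()+1)/' kn.py; python3 kn.py
```

```text
tcp local -31.31972438356757 9.415828921823717 201.8053414582301
ext 10 8
scene (np.float64(365.5), np.float64(222.5)) 55
 angle 0.295 err px 1.13
top no knob 0
```

Emit:
jog_arm(increments=[[0,0.013,0,0,0,0,-1],[0,0.026,0,0,0,0,-1],[0,0.026,0.02,0,0,0,-1],[0,0.026,0.045,0,0,0,-1],[0,0.026,0.065,0,0,0,-1]])

```text
clock: 22.23
position: [0.4807, 0.0991, 0.136]
ee_rot: [0.664, 0.748, -0.0, -0.001]
ft_force: [-0.9, 0.2, -0.0]
grip_width: -0.0
grasp_force: 0.0
```

Emit:
jog_arm(increments=[[0,0,0,0,0,0,-1],[0,0,0,0,0,0,-1]])

```text
clock: 22.4
position: [0.4803, 0.0992, 0.1371]
ee_rot: [0.664, 0.748, -0.001, -0.001]
ft_force: [0.2, 1.3, 0.0]
grip_width: -0.004
grasp_force: 0.0
```

```bash
python3 kn.py
```

```text
tcp local -5.529372616279774 9.635578870356152 137.1295375718898
ext 10 7
scene (np.float64(365.5), np.float64(223.0)) 54
 angle 0.27 err px 1.03
top no knob 0
```

Emit:
jog_arm(increments=[[0,0.002,0.006,0,0,0,-1],[0,0.002,0.012,0,0,0,-1],[0,0.002,0.018,0,0,0,-1],[0,0.002,0.022,0,0,0,-1],[0,0.002,0.026,0,0,0,-1]])

```text
clock: 22.92
position: [0.4828, 0.0993, 0.1112]
ee_rot: [0.664, 0.748, -0.0, -0.0]
ft_force: [-1.1, 0.2, 0.8]
grip_width: -0.002
grasp_force: 0.3
```

```bash
python3 kn.py
```

```text
tcp local -3.0167156262608543 9.423031534298747 111.2418130304551
ext 10 5
scene (np.float64(365.5), np.float64(224.0)) 26
 angle 0.225 err px 0.84
top no knob 0
```

Contact has begun on top of the knob and the arm. Continue down slowly.

Emit:
jog_arm(increments=[[0,0,0.003,0,0,0,-1],[0,0,0.006,0,0,0,-1],[0,0,0.009,0,0,0,-1],[0,0,0.012,0,0,0,-1]])

```text
clock: 23.35
position: [0.483, 0.0993, 0.0996]
ee_rot: [0.664, 0.748, -0.0, 0.0]
ft_force: [-0.5, -0.1, 0.9]
grip_width: 0.001
grasp_force: 0.2
```

Emit:
jog_arm(increments=[[0,-0.001,0.002,0,0,0,-1],[0,-0.002,0.004,0,0,0,-1],[0,-0.003,0.006,0,0,0,-1]])

```text
clock: 23.6
position: [0.48, 0.099, 0.0936]
ee_rot: [0.664, 0.748, 0.0, 0.0]
ft_force: [1.6, -0.2, 0.2]
grip_width: -0.003
grasp_force: 0.2
```

Emit:
jog_arm(increments=[[0,0,0.001,0,0,0,-1],[0,0,0.002,0,0,0,-1],[0,0,0.003,0,0,0,-1],[0,0,0.004,0,0,0,-1]])

```text
clock: 23.93
position: [0.48, 0.099, 0.0897]
ee_rot: [0.664, 0.748, -0.0, 0.0]
ft_force: [-0.4, -0.3, 0.1]
grip_width: 0.001
grasp_force: 0.2
```

```bash
python3 kn.py
```

```text
tcp local -5.8142403153748905 9.460498772793809 89.74659279571799
scene no knob 14
top no knob 0
```

Emit:
jog_arm(increments=[[0,0,0.001,0,0,0,-1],[0,0,0.002,0,0,0,-1],[0,0,0.002,0,0,0,-1]])

```text
clock: 24.28
position: [0.4802, 0.0991, 0.0884]
ee_rot: [0.664, 0.748, -0.0, 0.0]
ft_force: [-2.9, -0.6, 10.2]
grip_width: -0.005
grasp_force: 4.9
```

Emit:
jog_arm(increments=[[0,0,0.001,0,0,0,-1],[0,0,0.002,0,0,0,-1],[0,0,0.002,0,0,0,-1]])

```text
clock: 24.53
position: [0.4805, 0.0992, 0.0877]
ee_rot: [0.664, 0.748, -0.0, 0.001]
ft_force: [-9.6, -4.2, 28.3]
grip_width: 0.002
grasp_force: 14.2
```

Emit:
jog_arm(increments=[[0,0,0.001,0,0,0,-1],[0,0,0.002,0,0,0,-1],[0,0,0.002,0,0,0,-1]])

```text
clock: 24.78
position: [0.4806, 0.0992, 0.087]
ee_rot: [0.664, 0.748, -0.001, 0.001]
ft_force: [-19.2, -5.0, 49.7]
grip_width: 0.0
grasp_force: 24.3
```

The clamp has hit its stop (tip at about 62-63 mm, as expected for angle 0). Lift off and retreat.

Emit:
jog_arm(increments=[[0,0,-0.003,0,0,0,-1],[0,0,-0.006,0,0,0,-1],[0,0,-0.02,0,0,0,-1],[0,0,-0.05,0,0,0,-1],[0,0,-0.08,0,0,0,-1]])

```text
clock: 25.2
position: [0.4791, 0.099, 0.1639]
ee_rot: [0.664, 0.748, -0.001, -0.001]
ft_force: [0.0, 0.1, 0.5]
grip_width: -0.0
grasp_force: 0.0
```

Emit:
jog_arm(increments=[[0,-0.01,-0.03,0,0,0,-1],[-0.03,-0.02,-0.05,0,0,0,-1],[-0.06,-0.03,-0.05,0,0,0,-1],[-0.1,-0.04,-0.05,0,0,0,-1],[-0.13,-0.04,-0.05,0,0,0,-1]])

```text
clock: 25.62
position: [0.4544, -0.0377, 0.2142]
ee_rot: [0.665, 0.747, -0.001, 0.001]
ft_force: [0.7, 0.4, 0.2]
grip_width: 0.004
grasp_force: 0.0
```

Emit:
jog_arm(increments=[[-0.04,0,0,0,0,0,-1],[-0.08,0,0,0,0,0,-1],[-0.12,0,0,0,0,0,-1],[-0.16,0,0,0,0,0,-1],[-0.17,0,0,0,0,0,-1]])

```text
clock: 26.03
position: [0.4746, -0.2106, 0.2132]
ee_rot: [0.667, 0.745, -0.001, 0.0]
ft_force: [-0.3, 0.3, -0.1]
grip_width: -0.002
grasp_force: 0.0
```

```bash
python3 kn.py; python3 bar.py; python3 - <<'E'
from h import *
from workcell import optics
s=optics.camera("scene")["color"];t=optics.camera("top")["color"]
A=cv2.resize(s[205:280,310:415],(560,400),interpolation=cv2.INTER_CUBIC);B=cv2.resize(t[195:290,225:345],(240,190),interpolation=cv2.INTER_CUBIC)
o=np.zeros((590,800,3),np.uint8);o[:400,:400]=cv2.resize(s[205:280,315:390],(400,400),interpolation=cv2.INTER_CUBIC);o[:400,400:]=cv2.resize(t[195:275,225:305],(400,400),interpolation=cv2.INTER_CUBIC)
o[400:,:252]=cv2.resize(s,(252,190));o[400:,300:552]=cv2.resize(t,(252,190));cv2.imwrite("pics/fin.png",o[...,::-1])
E
```

```text
tcp local -47.56150387084125 -297.35060616780356 213.20107814527694
ext 8 8
scene (np.float64(365.5), np.float64(228.5)) 39
 angle 0.04 err px 0.26
ext 11 11
top (np.float64(279.0), np.float64(253.0)) 101
 angle -0.035 err px 0.68
knob local -15.324730556723829 9.668964275642892 52.43826649290409
[ 0.4751 -0.2063  0.2132]
top [46.5 18.5] [ 93.3 165.3] 0.6 min [ -0.1 -64.4] max [ 93.2 100.9]
scene [49.6 70.3] [66.1 77.3] 15.1 min [11.  28.1] max [ 82.6 101.4]
```

View pics/fin.png

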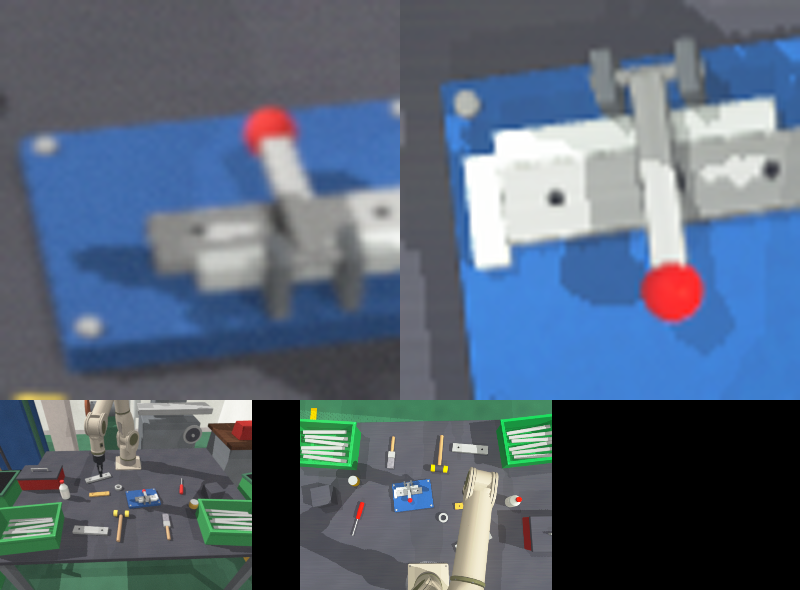

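The clamp arm is level (angle about 0) with its pad on the bar. The bar is flush to the rail and the end stop (its free end at local y of -64.4), and the gripper is clear of everything. Let the arm settle, then hand in.

Emit:
jog_arm(increments=[[0,0,0,0,0,0,-1],[0,0,0,0,0,0,-1],[0,0,0,0,0,0,-1]])

```text
clock: 26.58
position: [0.4757, -0.203, 0.214]
ee_rot: [0.664, 0.748, -0.0, 0.0]
ft_force: [0.0, 0.1, -0.2]
grip_width: -0.002
grasp_force: 0.0
```

```bash
python3 -c "
from workcell import workorder
print(workorder.hand_in())"
```

```text
the job is handed in; nothing more can be done
None
```

The job is handed in at about 27 s: the steel bar measures flush against both stops and the clamp is fully down on it. The risk is the force limit: the shut fingertips slipped off the knob once, pressing it with about 45 N, and took about 50 N seating the clamp; the 40 N limit is for the arm or gripper body, and no verdict came back.

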